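Push out a stuck water-filter cartridge and reset the filter reminder

ROBOT

A 6-joint arm with a two-finger parallel gripper is mounted at the origin on a cart in front of the work surface, level with it; the furniture and walls round the work are solid. World frame = base frame: x ahead of the robot, y to its left, z up, the work surface at z = 0. Lengths are in mm, angles in rad, forces in N, time in s.
With the tool pointing down it reaches from about 275 to 1000 mm from the base axis. Payload 8.4 kg.
Tool frame: the origin (TCP) lies at the very end of the fingers, on their centre line; the grasp point (between the pads) lies 19 mm behind it; z points along the fingers, y is the line along which they close (so a half turn about z gives the same grasp; the last joint's range is limited). The gripper opens to 85 mm and grips with 20 to 120 N. Pads are 22 mm wide; open, the fingers measure 114 mm over their backs; the gripper's body (76 mm by 85 mm) begins 54 mm behind the grasp point. The pads swing forward as they close: fully open they stand 13 mm farther back than shut.
Start: joints at [1.151, 0.353, 1.633, -0, 1.155, -0.002], TCP at [253.593, 571.243, 231.281] pointing down, gripper open.
Joint ranges: [-2.63, 2.63], [-0.92, 2.1], [0.06, 2.66], [-1.3, 4.44], [0, 2.69], [-3.02, 3.02]. Speed limits (rad/s): [2.22, 2.22, 2.79, 3.14, 3.14, 3.14].

INTERFACE

Orientations are given as [roll, pitch, yaw] about the fixed x, y, z axes, in that order (R = Rz(yaw) Ry(pitch) Rx(roll)).
In Python, from rig import sensors, grab_frame, camera_params, order gives the robot as it stands. The module is installed in compiled form; this text tells all that it offers.
- The arm moves only by the tool move_arm, never from a script. Its argument "motion" is a list of rows, each a list of 7 numbers: the turn, a rotation vector about the tool's x, y, z in rad, then the shift along the tool's x, y, z in m, then the finger opening in m, from 0 to 0.0854. A call has 1 to 8 rows; each row is the pose to reach, as a shift and turn from the pose commanded when the call began, along the tool's axes at that moment; what a row does not reach only later rows make up. A row lasts 1/8 s, in which the tool goes at most 62.5 mm and 10.7 degrees, less where a joint would pass 70% of its speed; a pose out of reach is approached as far as the arm can. A call with a gripper value outside its range is refused whole. The fingers move at their own pace and stop on an object; "grip_force" is the grip in N (left out, the last holds). Time passes only in rows, so rows that repeat a pose let the fingers close. It gives the time, the measured TCP pose, the force, the opening and the grip force at its end, in the units of the state.
- sensors.sense(): the state, without advancing time (a new reading comes with each control period).
- grab_frame(name): name is "side" or "top"; returns (picture, depth): 480x640x3 uint8, red, green, blue; 480x640 float32, mm along the optical axis (not along the pixel's ray), 0 where there is no reading.
- camera_params(name): a dict with "camera_matrix" (3x3 intrinsics, pixels), "world_from_camera" (4x4, takes a point from camera to world coordinates). Camera axes: x right, y down, z forward; pixel columns grow to the right and rows downward; lengths in mm; the calibration is good to about 2 mm. A picture is of the moment at which its call begins. camera_params takes no time and is no camera call.
- order.sign_off(): hands the job in; it is judged then, once.
The state is a dict: "clock": time; "qpos": joint angles; "qvel": joint speeds; "joint_efforts": joint torques, N m; "eef_pos": TCP position; "tcp_rot": TCP orientation; "contact_force": force on the tool from outside, world axes, zero at the start; "wrist_torque": the same for the moment, N m; "opening": opening from 0.0 (shut) to 1.0 (fully open); "grasp_force": force on a finger pad.
Only numpy, scipy, OpenCV 4.12 (cv2) and the standard library are available. Lean on these libraries where they do the work, as an engineer would, in place of code of your own. Each camera call takes 0.05 s, during which the arm holds its last target. There are 200 camera calls.

TASK

The used cartridge is stuck in the sleeve of the water-filter unit: take the wooden push rod from its stand, push the cartridge right out through the far end of the sleeve with it, and then press the recessed reset button all the way in with the tip of the rod and let it spring back. Lay the rod back in its stand the way it was, and put the used cartridge into the white bowl, which stays upright. Leave the water glass and the kitchen timer where they are.

Things in the scene. Friction and masses are not known exactly. Their poses are not given: they have to be found in the camera images.
- filter_unit: white countertop water-filter housing, fixed, 50 deep (x) x 160 wide (y) x 87 high (z), grey top. Origin: centre of its footprint, on the worktop; x points from the front (robot's side) to the back, y to its left, z up; front face at x = -25 mm, back face at +25. A square sleeve runs through it along x at y = +35; the reset button's hole is in the front face at y = -45, under a small dark display
- sleeve_in (a point): centre of the sleeve's near mouth in the front face, a steel-rimmed square opening; the sleeve is 34 x 34 mm inside, 50 mm long, its axis level at height 55. Axes are those of the unit
- sleeve_out (a point): centre of the sleeve's far mouth in the back face, 50 mm along the unit's x from the near mouth; axes of the unit. Beyond it a narrow steel ledge (24 mm wide, so fingers pass beside it; top at height 35, 3 mm below the sleeve's floor) carries what comes out; it runs straight on for 77 mm to an end lip 8 mm high
- button_face (a point): centre of the reset button's round grey face, 14 mm across, recessed 8 mm behind the front face in a 16 mm hole; moves with the button
- reset_button (a joint): travel of the reset button along the unit's x, 0 = out, 0.005 m = all the way in; its spring needs 1.5 N to start and 4 N at the end, and returns it
- cartridge: used filter cartridge, a grey block with dark bands, 40 (x) x 30 (y) x 30 (z) mm, 50 g; origin at the centre of its underside. It starts inside the sleeve, x along the sleeve, its near end 3 to 7 mm inside the near mouth, held by a rubber clip: takes some 4 to 12 N to push
- rod: plain wooden push rod, loose, 162 mm long, 70 g. Origin on its axis in the square handle, near the centre of mass: the place to grip; x points to the tip. Handle 22 x 22 mm from x = -60 to +10, round shank 12 mm across to x = +86, thin tip 8 mm across to x = +102. It starts lying level in its stand, axis 45 mm above the worktop
- rod_tip (a point): centre of the rod's flat thin end, 102 mm from the rod's origin along its x
- rod_stand: wooden stand of the rod, fixed: 140 x 60 mm base, 6 mm thick, two forked posts up to 56 high, 12 thick, open upward. Origin on the worktop; x along the rod to its tip. Posts at x = -45 (handle; slot 30 wide at its floor, height 34) and +65 (shank; slot 22 wide, floor at 39); the handle is free to grip between them. A rod in place has its origin at x = 0, y = 0, z = 45 mm, x along the stand's
- waste_bowl: white round bowl, loose, 130 mm across the rim, 45 mm high; origin at the centre of its underside
- glass: bystander: water glass, 78 mm across, 87 high, behind the unit; origin under its centre
- timer: bystander: dome-shaped kitchen timer, 69 mm across, 68 high, behind the unit; origin under its centre
There are look-alikes about, which are no part of the job. There is more than one size of the waste_bowl; the one meant has the size given above.

How it is judged (in metres and radians):
On the way, in this order (a step that is already met when the one before it is completed fails the run):
1. the cartridge is wholly out of the sleeve's far end, with the rod's tip near or past that end inside the sleeve's line (x of cartridge in the frame of sleeve_out above 0.0195 m and x of rod_tip in the frame of sleeve_out above -0.015 m and y of rod_tip in the frame of sleeve_out between -0.018 and 0.018 m and z of rod_tip in the frame of sleeve_out between -0.022 and 0.018 m), for 0.05 s.
2. the reset button is pressed in with the rod's tip (value of joint reset_button above 0.0035 m and distance between rod_tip and button_face below 0.009 m), for 0.05 s.
At the end, for the whole second after the job is handed in: The cartridge lies still in the white bowl (within 60 mm of its centre, touching it), the bowl stands upright on the worktop, the reset button is out again, and the rod lies still and level in both forks of its stand, tip the same way as at the start, within about 20 mm of its place along the stand (value of joint reset_button below 0.001 m and horizontal distance between cartridge and waste_bowl below 0.06 m and height (world z) of cartridge below 0.06 m and contact force between cartridge and waste_bowl above 0.1 N and linear speed of each of cartridge, rod below 0.02 m/s and angle between waste_bowl's own z axis and vertical below 0.15 rad and height (world z) of waste_bowl below 0.01 m and x of rod in the frame of rod_stand between -0.02 and 0.02 m and horizontal distance between rod and rod_stand below 0.022 m and z of rod in the frame of rod_stand between 0.04 and 0.05 m and angle between the x axis of rod and the x axis of rod_stand, either way round below 0.12 rad and x of rod_tip in the frame of rod_stand above 0.07 m).
It fails at once if the glass or the timer is moved more than 40 mm (distance of any of glass, timer from where it was at the start of the episode above 0.04 m).
It also fails if it takes over 59 s, if anything falls off the work surface, if the arm or the gripper's body presses on something with over 40 N, if the wrist force passes 120 N, or if a joint passes its speed limit or range.

## Working session

There is one attempt and no reset: what is moved stays moved. The work goes in short steps, Python scripts to look and compute and a tool call to move; the robot and the scene stay as the last step left them, time stands still between calls to the robot, and variables do not carry over. Pictures are saved under pics/ and viewed, at most 10 in all, crops included, and the job is handed in when it is done.

Besides the shell and the picture viewer there is one more tool, called after "Call:" in YAML: its name, and indented under it one key for each argument. move_arm: Moves the arm, as the interface text tells. Its arguments: {"type":"object","properties":{"motion":{"type":"array","items":{"type":"array","items":{"type":"number"}}},"grip_force":{"type":"number"}},"required":["motion"]}

```bash
mkdir -p pics
cat > h.py <<'E'
import numpy as np, cv2
from rig import sensors, grab_frame, camera_params, order
def cloud(name, d):
    p=camera_params(name);K=np.array(p["camera_matrix"]);T=np.array(p["world_from_camera"])
    v,u=np.mgrid[:480,:640]
    c=np.stack([(u-K[0,2])/K[0,0]*d,(v-K[1,2])/K[1,1]*d,d],-1)
    return c@T[:3,:3].T+T[:3,3]
def save(n,im): cv2.imwrite(f"pics/{n}.png",im[...,::-1])
def load(n):
    z=np.load(f"{n}.npz");return z["im"],z["d"]
E
python3 - <<'E'
from h import *
for n in("side","top"):
    im,d=grab_frame(n);save(n+"0",im);np.savez(n+"0",im=im,d=d)
    p=camera_params(n);print(n,np.round(p["camera_matrix"],1).tolist(),np.round(p["world_from_camera"],3).tolist())
print(sensors.sense())
E
```

```text
side [[469.7, 0.0, 317.8], [0.0, 469.7, 245.7], [0.0, 0.0, 1.0]] [[0.902, -0.166, 0.399, 174.213], [-0.431, -0.32, 0.843, -729.201], [-0.012, -0.933, -0.36, 405.118], [0.0, 0.0, 0.0, 1.0]]
top [[474.3, 0.0, 320.7], [0.0, 474.3, 236.6], [0.0, 0.0, 1.0]] [[-0.017, -0.998, 0.067, 492.041], [-1.0, 0.016, -0.02, 43.086], [0.019, -0.068, -0.998, 906.73], [0.0, 0.0, 0.0, 1.0]]
{'clock': 0.1, 'qpos': array([ 1.15059299e+00,  3.53595355e-01,  1.63403137e+00,  1.55778751e-05,
        1.15518989e+00, -2.42932807e-03]), 'qvel': array([ 0.00122474, -0.003183  , -0.001612  , -0.00025555,  0.0004643 ,
        0.00139876]), 'joint_efforts': array([-6.98013682e-04, -6.06354046e+01, -3.42816567e+01, -8.86234352e-05,
        4.02896869e-03,  2.43492104e-05]), 'eef_pos': array([253.42513745, 570.86843135, 230.63861494]), 'tcp_rot': array([-3.14036873e+00, -1.72173960e-05,  2.72381233e+00]), 'contact_force': array([-0.66754658,  0.25392825,  0.56219902]), 'wrist_torque': array([-0.06754895,  0.03456292,  0.00354993]), 'grasp_force': 0.0, 'opening': 0.9998808072748026}
```

View pics/side0.png

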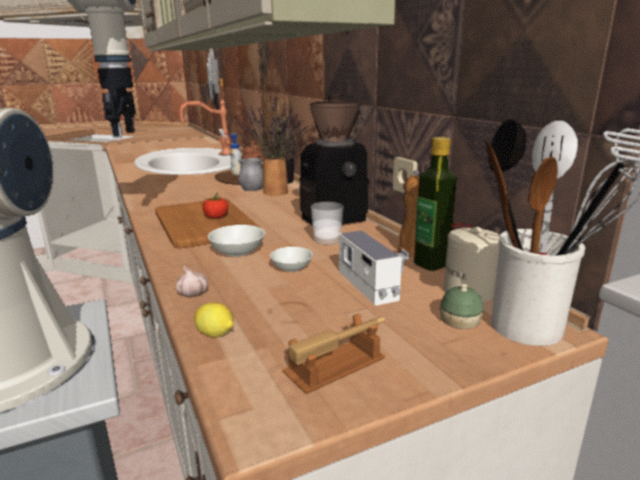

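View pics/top0.png

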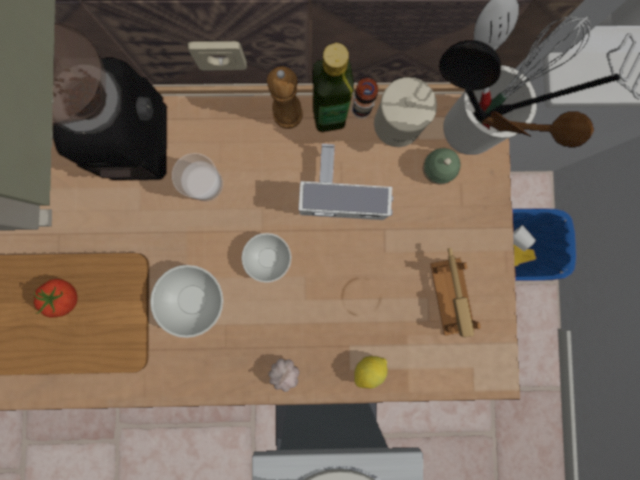

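The side picture shows the unit at (370,265), the rod in its stand at (335,345), a large bowl at (237,240) and a small one at (291,259). In the top picture the unit is at (346,200), its ledge at (328,160), the rod at (457,290) with its tip up, and the bowls at (187,301) (large) and (266,258) (small).

Run:
```python
from h import *
im,d=load("top0");P=cloud("top",d)
def box(n,u0,u1,v0,v1,z0,z1):
    q=P[v0:v1,u0:u1];m=(d[v0:v1,u0:u1]>0)&(q[...,2]>z0)&(q[...,2]<z1);p=q[m]
    r=cv2.minAreaRect(p[:,:2].astype(np.float32));print(n,len(p),"c",np.round(r[0],1),"size",np.round(r[1],1),"ang",round(r[2],2),"z med",np.round(np.median(p[:,2]),1),"mean",np.round(p.mean(0),1));return p
print("table z",np.median(P[340:380,420:440,2]), np.median(P[215:250,320:400,2]))
box("unittop",290,405,170,235,80,95)
box("ledge",310,345,135,185,25,50)
box("stand base",425,485,245,345,2,12)
box("stand+rod",425,485,245,345,30,75)
box("rod",425,485,240,345,43,75)
box("bowlL",140,235,255,345,36,60)
box("bowlS",235,300,228,288,20,60)
box("glass",165,230,145,205,70,110)
box("timer",415,470,140,190,30,90)
# rod profile by rows
for v in range(246,340,6):
    q=P[v,425:485];m=(q[:,2]>41)&(q[:,2]<70)
    if m.any(): print(v,np.round(q[m].mean(0),1),np.round(np.ptp(q[m][:,1]),1),np.round(q[m][:,2].max(),1),m.sum())
s,_=load("side0")
c=np.hstack([cv2.resize(im[235:345,420:490],None,fx=5,fy=5,interpolation=2),cv2.resize(s[225:310,330:415],None,fx=5,fy=5.0,interpolation=2).copy() if 0 else cv2.resize(s[220:310,330:410],(489,550),interpolation=2)])
c=cv2.resize(c,(800,int(c.shape[0]*800/c.shape[1])));save("crop1",c)
```

```text
table z -0.9106730597076194 -0.9019896872427466
unittop 2602 c [614.1 -17.1] size [160.3  51.6] ang 85.42 z med 86.2 mean [613.9 -16.8  86. ]
ledge 497 c [687.2  12.7] size [24.  71.4] ang 85.71 z med 33.9 mean [688.   12.7  34.3]
stand base 1338 c [ 439.  -227.3] size [111.6 188.1] ang 88.21 z med 4.8 mean [ 440.7 -215.9    4.9]
stand+rod 1188 c [ 446.6 -220.2] size [160.9  55.5] ang 9.64 z med 50.2 mean [ 432.2 -221.2   49. ]
rod 974 c [ 447.  -223.8] size [160.5  54.7] ang 6.94 z med 52.2 mean [ 431.7 -222.7   51.6]
bowlL 894 c [438.5 269.6] size [127.8 126.9] ang 42.52 z med 42.7 mean [436.1 277.4  42.1]
bowlS 570 c [515.1 127.3] size [88.8 88.5] ang 88.9 z med 28.0 mean [515.1 129.8  27.2]
glass 387 c [658.6 245.9] size [77.1 76.2] ang 43.74 z med 82.0 mean [663.1 250.9  80.5]
timer 1104 c [ 689.9 -210. ] size [67.  86.1] ang 53.09 z med 50.1 mean [ 682.8 -204.3   48.8]
252 [ 518.1 -208.3   46.6] 4.0 48.9 4
258 [ 507.1 -210.2   48.3] 10.5 49.1 7
264 [ 496.  -221.6   49.3] 29.2 54.9 15
270 [ 485.4 -204.9   49.9] 27.7 54.8 12
276 [ 474.4 -215.6   47.8] 8.6 50.2 6
282 [ 463.5 -217.6   48.9] 7.3 52.3 5
288 [ 452.7 -219.1   48.7] 10.2 51.0 7
294 [ 441.8 -220.8   47.6] 10.2 50.3 7
300 [ 431.4 -221.4   53.3] 20.8 57.4 14
306 [ 420.7 -222.6   53.8] 19.8 58.1 14
312 [ 410.  -225.7   54.5] 21.2 57.2 13
318 [ 399.4 -227.    54.7] 21.5 57.4 14
324 [ 388.2 -235.8   52. ] 36.9 56.6 20
330 [ 377.9 -225.6   52.8] 35.3 55.4 17
336 [ 367.3 -227.9   53.7] 9.9 57.6 8
```

View pics/crop1.png

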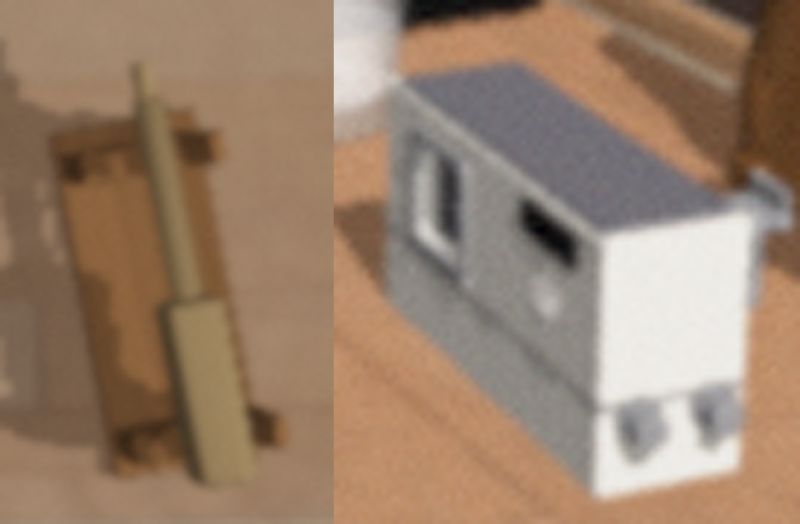

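The crop shows the rod with its tip towards the back, the unit's front face with the sleeve mouth on its left, and the round button under the dark display, at about (366,271) in the full side picture. Candidates for the bowl are top (187,301), measured 128 mm across and 43 high, and top (266,258), measured 89 mm across. The first fits 130 × 45. I will fit the rod precisely now and crop the bowls.

```bash
cat >> h.py <<'E'
from scipy.spatial.transform import Rotation as Ro
def ray(name,u,v):
    p=camera_params(name);K=np.array(p["camera_matrix"]);T=np.array(p["world_from_camera"])
    r=T[:3,:3]@np.array([(u-K[0,2])/K[0,0],(v-K[1,2])/K[1,1],1]);return T[:3,3],r/np.linalg.norm(r)
def onplane(name,u,v,pt,n):
    o,r=ray(name,u,v);n=np.array(n,float);return o+r*((np.array(pt)-o)@n/(r@n))
def pix(name,X):
    p=camera_params(name);K=np.array(p["camera_matrix"]);T=np.array(p["world_from_camera"])
    c=K@(T[:3,:3].T@(np.array(X)-T[:3,3]));return c[:2]/c[2]
def twoview(a,b):
    (o1,r1),(o2,r2)=ray("top",*a),ray("side",*b)
    s=np.linalg.lstsq(np.stack([r1,-r2],1),o2-o1,rcond=None)[0];p,q=o1+s[0]*r1,o2+s[1]*r2
    return (p+q)/2,np.linalg.norm(p-q)
def go(x,y,z,yaw):
    s=sensors.sense();R=Ro.from_euler("xyz",s["tcp_rot"]);G=Ro.from_euler("xyz",[np.pi,0,yaw])
    t=(R.inv()*G).as_rotvec();d=R.inv().apply(np.array([x,y,z])-s["eef_pos"])/1000
    print("turn",np.round(t,3),"shift",np.round(d,4),"at",np.round(s["eef_pos"],1),np.round(s["tcp_rot"],3),"rows>=",max(np.linalg.norm(d)/.0625,np.linalg.norm(t)/.187).round(1))
E
python3 - <<'E'
from h import *
yu=-0.078;ex=np.array([np.cos(yu),np.sin(yu),0]);ey=np.array([-ex[1],ex[0],0]);U=np.array([614.1,-17.1,0])
print("expected px side: in,button(z=40)",pix("side",U-25*ex+35*ey+[0,0,55]),pix("side",U-25*ex-45*ey+[0,0,40]))
s,_=load("side0");im,d=load("top0")
for nm,(a,b,c,e) in dict(btn=(355,378,258,285),).items():
    g=cv2.cvtColor(s,cv2.COLOR_RGB2GRAY);print(g[c:e,a:b:1])
print("btn", onplane("side",366.3,270.6,U-25*ex,ex), [round(float(k@(onplane("side",366.3,270.6,U-25*ex,ex)-U)),1) for k in (ex,ey)])
for n,pic,roi in(("top",im,(430,485,245,345)),("side",s,(285,390,310,370))):
    h=cv2.cvtColor(pic,cv2.COLOR_RGB2HSV)[roi[2]:roi[3],roi[0]:roi[1]]
    r={"top":h[99-30,34],"side":h[30,30]}[n];print(n,"handle hsv",r,"px")
    np.set_printoptions(linewidth=250)
# mask: rod is yellower than stand
h=cv2.cvtColor(im,cv2.COLOR_RGB2HSV);m=((h[...,0]>=17)&(h[...,0]<=30)&(h[...,1]>60)).astype(np.uint8);m[:,:425]=0;m[:,485:]=0;m[:245]=0;m[345:]=0
m=cv2.morphologyEx(m,cv2.MORPH_OPEN,np.ones((2,2)))
n,l,st,_=cv2.connectedComponentsWithStats(m);k=1+st[1:,4].argmax();v,u=np.where(l==k);print("rod px",st[k])
P=np.array([onplane("top",a,b,[0,0,50],[0,0,1])[:2] for a,b in zip(u,v)],np.float32)
r=cv2.minAreaRect(P);print(r);vx=cv2.fitLine(P,cv2.DIST_HUBER,0,.01,.01).ravel();print(vx)
t=(P-vx[2:])@vx[:2];print("ends",vx[2:]+vx[:2]*t.min(),vx[2:]+vx[:2]*t.max())
hs=cv2.cvtColor(s,cv2.COLOR_RGB2HSV);print(hs[345,300:330:5],hs[325,375:386:2])
c=np.hstack([cv2.resize(im[225:345,140:300],(480,360),interpolation=2),cv2.resize(s[220:280,195:320],(320,154),interpolation=2).repeat(1,0) if 0 else cv2.resize(s[210:280,205:320],(320,195),interpolation=2)]) if 0 else cv2.resize(im[225:345,140:300],(640,480),interpolation=2)
save("bowls",c)
E
```

```text
expected px side: in,button(z=40) [347.25306479 254.72661289] [365.28214666 277.54589312]
[[136 136 139 137 131 119 101  65  32  22  18  20  47  78 108 140 157 161
  146 126 114 112 119]
 [139 137 139 138 136 123 115  83  47  17   2   8  20  38  67 101 129 160
  157 147 136 137 146]
 [136 138 139 136 136 134 120 112  81  51  24  15  15  20  31  62  98 133
  152 161 166 176 190]
 [135 140 142 137 141 133 129 116 102  81  52  30  14  13  18  38  79 109
  134 152 173 204 220]
 [140 138 136 140 142 133 129 129 117 105  83  54  32  19  14  32  67 109
  124 135 166 203 228]
 [133 141 139 137 137 141 132 131 126 119 107  89  66  49  28  35  74 115
  128 134 158 204 229]
 [138 134 138 138 134 140 137 131 127 121 120 111  98  75  49  41  75 110
  129 132 159 205 233]
 [139 137 139 140 136 141 138 138 131 128 123 131 122 106  79  64  88 114
  134 135 163 212 232]
 [138 131 135 137 136 137 140 140 136 134 132 140 135 120 109 100 107 125
  136 141 169 212 234]
 [135 138 138 136 140 136 138 136 138 147 150 151 140 137 124 122 127 134
  135 134 168 215 233]
 [137 137 140 137 136 136 140 137 145 15
[... 1136 characters left out ...]
9 135 138 135 134 123 113 121 122 132 138 138 137 136 138 138
  137 153 191 223 233]
 [141 139 136 136 140 139 138 128 119 114 115 126 135 135 140 136 139 140
  135 149 186 227 235]
 [138 136 140 138 136 139 138 134 128 118 115 119 125 131 133 139 136 135
  136 148 183 223 233]
 [139 136 137 136 138 135 138 138 131 123 123 118 120 123 133 134 140 135
  136 149 187 221 234]
 [135 137 139 134 139 141 136 136 136 130 126 120 115 118 126 130 135 138
  133 151 185 226 234]]
btn [585.41263599 -63.30249259  55.28175978] [-25.0, -48.3]
top handle hsv [ 18 103 156] pxTraceback (most recent call last):
  File "<stdin>", line 10, in <module>
IndexError: index 69 is out of bounds for axis 0 with size 60
```

Run:
```python
from h import *
yu=-0.078;ex=np.array([np.cos(yu),np.sin(yu),0]);ey=np.array([-ex[1],ex[0],0]);U=np.array([614.1,-17.1,0])
s,_=load("side0");im,d=load("top0")
g=cv2.cvtColor(s,cv2.COLOR_RGB2GRAY).astype(float)
w=np.clip(g[266:277,362:371]-143,0,None);vv,uu=np.mgrid[266:277,362:371];u,v=(w*uu).sum()/w.sum(),(w*vv).sum()/w.sum()
q=onplane("side",u,v,U-25*ex,ex)-U;print("btn",u,v,"y,z",ey@q,q[2])
# sleeve rim bright, dark inside: two-view checks via the unit's corners in the side view
for nm,X in dict(tl=[-25,80,87],tr=[-25,-80,87],bl=[-25,80,0],br=[-25,-80,0]).items(): print(nm,pix("side",U+X[0]*ex+X[1]*ey+[0,0,X[2]]).round(1))
h=cv2.cvtColor(im,cv2.COLOR_RGB2HSV);m=((h[...,0]>=17)&(h[...,0]<=30)&(h[...,1]>60)).astype(np.uint8);m[:,:425]=0;m[:,485:]=0;m[:245]=0;m[345:]=0
m=cv2.morphologyEx(m,cv2.MORPH_OPEN,np.ones((2,2)))
n,l,st,_=cv2.connectedComponentsWithStats(m);k=1+st[1:,4].argmax();v,u=np.where(l==k);print("rod px",st[k])
P=np.array([onplane("top",a,b,[0,0,50],[0,0,1])[:2] for a,b in zip(u,v)],np.float32)
vx=cv2.fitLine(P,cv2.DIST_HUBER,0,.01,.01).ravel();print(vx)
t=(P-vx[2:])@vx[:2];print("ends",vx[2:]+vx[:2]*t.min(),vx[2:]+vx[:2]*t.max())
hs=cv2.cvtColor(s,cv2.COLOR_RGB2HSV);print(hs[345,300:330:5].tolist(),hs[325,375:386:2].tolist())
save("bowls",np.hstack([cv2.resize(im[225:345,140:300],(480,360),interpolation=2),cv2.resize(s[305:395,280:395],(320,360),interpolation=2)]))
go(429,-222,160,.165)
```

```text
btn 366.21183800623055 270.90342679127724 y,z -47.98236501794804 54.54899129650744
tl [338.2 232.4]
tr [375.  260.8]
bl [338.1 271.6]
br [373.5 305.4]
rod px [450 250  25  88 775]
[ 9.8506695e-01  1.7217183e-01  4.3620477e+02 -2.2401045e+02]
ends [ 365.0983  -236.43857] [ 521.73444 -209.06142]
[[17, 124, 183], [17, 125, 190], [17, 124, 199], [17, 124, 197], [17, 133, 171], [15, 124, 156]] [[13, 155, 183], [12, 142, 169], [13, 108, 187], [13, 105, 191], [13, 103, 189], [12, 105, 189]]
turn [-0.000e+00  2.000e-03  2.559e+00] shift [-0.4822 -0.6534  0.0714] at [253.4 570.9 230.6] [-3.14  -0.     2.724] rows>= 13.7
```

View pics/bowls.png

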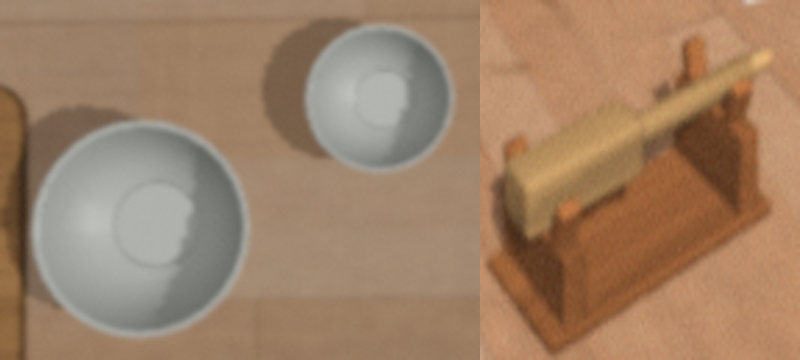

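The crops show the large bowl (left, full-frame (187,301)) as the one of about 130 mm, and the rod lying level in both forks. I am moving above the rod.

Call:
move_arm:
  motion:
    - [0, 0, 2.564, -0.475, -0.658, 0.07, 0.0854]
    - [0, 0, 2.564, -0.475, -0.658, 0.07, 0.0854]
    - [0, 0, 2.564, -0.475, -0.658, 0.07, 0.0854]
    - [0, 0, 2.564, -0.475, -0.658, 0.07, 0.0854]
    - [0, 0, 2.564, -0.475, -0.658, 0.07, 0.0854]
    - [0, 0, 2.564, -0.475, -0.658, 0.07, 0.0854]
    - [0, 0, 2.564, -0.475, -0.658, 0.07, 0.0854]
    - [0, 0, 2.564, -0.475, -0.658, 0.07, 0.0854]

```text
clock: 1.1
eef_pos: [356.2, 82.0, 188.3]
tcp_rot: [3.141, -0.0, 1.218]
contact_force: [1.5, 0.0, 0.7]
opening: 1.004
grasp_force: 0.0
```

Run:
```python
from h import *
go(423,-225,120,.17)
im,d=load("top0");P=cloud("top",d)
q=P[245:345,425:485].reshape(-1,3);v=cv2.cvtColor(im,cv2.COLOR_RGB2HSV)[245:345,425:485].reshape(-1,3)
m=(q[:,2]>53.5)&(q[:,2]<62)&(v[:,0]>=17)&(v[:,1]>60);p=q[m][:,:2].astype(np.float32);r=cv2.minAreaRect(p);print(r,m.sum(),p.mean(0),np.median(q[m],0))
l=cv2.fitLine(p,cv2.DIST_HUBER,0,.01,.01).ravel();print(l)
```

```text
turn [ 0.000e+00 -1.000e-03  1.048e+00] shift [-0.2651  0.1686  0.0683] at [356.2  82.  188.3] [ 3.141 -0.     1.218] rows>= 5.6
((401.7898254394531, -227.85745239257812), (68.40442657470703, 21.793169021606445), 9.213397026062012) 369 [ 400.45947 -228.13441] [ 399.63575711 -228.05009238   55.30501694]
[ 9.8664999e-01  1.6285521e-01  4.0015356e+02 -2.2806796e+02]
```

Call:
move_arm:
  motion:
    - [0, 0, 1.055, -0.264, 0.169, 0.068, 0.0854]
    - [0, 0, 1.055, -0.264, 0.169, 0.068, 0.0854]
    - [0, 0, 1.055, -0.264, 0.169, 0.068, 0.0854]
    - [0, 0, 1.055, -0.264, 0.169, 0.068, 0.0854]
    - [0, 0, 1.055, -0.264, 0.169, 0.068, 0.0854]
    - [0, 0, 1.055, -0.264, 0.169, 0.068, 0.0854]
    - [0, 0, 1.055, -0.264, 0.169, 0.068, 0.0854]
    - [0, 0, 1.055, -0.264, 0.169, 0.068, 0.0854]

```text
clock: 2.1
eef_pos: [425.0, -221.2, 120.3]
tcp_rot: [-3.141, 0.0, 0.172]
contact_force: [-0.4, 0.8, -0.6]
opening: 0.997
grasp_force: 0.0
```

```bash
python3 -c "
from h import *
go(425,-224,27,.163)"
```

```text
turn [-0.     0.     0.009] shift [-0.0004  0.0028  0.0933] at [ 425.  -221.2  120.3] [-3.141  0.     0.172] rows>= 1.5
```

Call:
move_arm:
  motion:
    - [0, 0, 0.009, 0, 0.002, 0.045, 0.0854]
    - [0, 0, 0.009, 0, 0.002, 0.075, 0.0854]
    - [0, 0, 0.009, 0, 0.002, 0.093, 0.0854]
    - [0, 0, 0.009, 0, 0.002, 0.093, 0.0854]
    - [0, 0, 0.009, 0, 0.002, 0.093, 0.0854]

```text
clock: 2.72
eef_pos: [426.2, -223.6, 28.2]
tcp_rot: [3.141, -0.001, 0.162]
contact_force: [0.2, -0.8, -0.0]
opening: 1.0
grasp_force: 0.0
```

Call:
move_arm:
  motion:
    - [0, 0, 0, 0, 0, 0, 0.015]
    - [0, 0, 0, 0, 0, 0, 0.015]
    - [0, 0, 0, 0, 0, 0, 0.015]
    - [0, 0, 0, 0, 0, 0, 0.015]
    - [0, 0, 0, 0, 0, 0, 0.015]
    - [0, 0, 0, 0, 0, 0, 0.015]
  grip_force: 80

```text
clock: 3.48
eef_pos: [425.9, -224.1, 27.7]
tcp_rot: [3.141, -0.0, 0.16]
contact_force: [-1.1, 1.2, 6.2]
opening: 0.241
grasp_force: 78.1
```

Call:
move_arm:
  motion:
    - [0, 0, 0, 0, 0, -0.03, 0.015]
    - [0, 0, 0, 0, 0, -0.06, 0.015]
    - [0, 0, 0, 0, 0, -0.06, 0.015]

```text
clock: 3.85
eef_pos: [426.9, -224.7, 89.0]
tcp_rot: [3.139, -0.003, 0.16]
contact_force: [-0.3, 0.2, -0.9]
opening: 0.241
grasp_force: 78.5
```

```bash
python3 -c "
from h import *
go(465.3,29.6,45,-.078)"
```

```text
turn [ 0.002 -0.003  0.238] shift [ 0.0782 -0.245   0.0437] at [ 426.9 -224.7   89. ] [ 3.139e+00 -3.000e-03  1.600e-01] rows>= 4.2
```

Call:
move_arm:
  motion:
    - [0, 0, 0.238, 0.078, -0.245, 0.02, 0.015]
    - [0, 0, 0.238, 0.078, -0.245, 0.02, 0.015]
    - [0, 0, 0.238, 0.078, -0.245, 0.02, 0.015]
    - [0, 0, 0.238, 0.078, -0.245, 0.02, 0.015]
    - [0, 0, 0.238, 0.078, -0.245, 0.051, 0.015]
    - [0, 0, 0.238, 0.078, -0.245, 0.051, 0.015]
    - [0, 0, 0.238, 0.078, -0.245, 0.051, 0.015]

```text
clock: 4.72
eef_pos: [463.2, 29.8, 36.1]
tcp_rot: [3.141, 0.001, -0.078]
contact_force: [0.1, -1.5, -0.4]
opening: 0.24
grasp_force: 78.5
```

Run:
```python
from h import *
for n in("side","top"):
    im,d=grab_frame(n);np.savez(n+"1",im=im,d=d)
go(465.3,29.6,37.7,-.078)
s,_=load("side1");t,_=load("top1")
save("p1",np.hstack([cv2.resize(t[175:285,290:400],(400,400),interpolation=2),cv2.resize(s[210:310,310:410],(400,400),interpolation=2)]))
```

```text
turn [-0.    -0.001 -0.002] shift [ 0.0013 -0.0003 -0.0008] at [464.   29.4  36.9] [-3.142e+00 -1.000e-03 -8.000e-02] rows>= 0.0
```

View pics/p1.png

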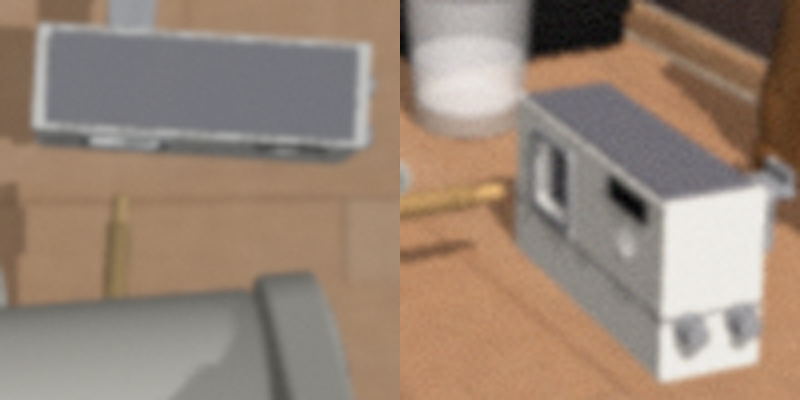

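Top crop: the tip is at full-frame (323.3,229.2), in line with the sleeve and ledge. Side crop: the tip is at (336.2,257.2), level with the mouth. I will triangulate it.

```bash
python3 -c "
from h import *
p,e=twoview((323.3,229.2),(336.2,257.2));print(p,e)
s=sensors.sense();print('expected',s['eef_pos']+[102*np.cos(.079),-102*np.sin(.079),17.3])
im,d=load('top1');P=cloud('top',d);print(P[225:245:3,320:327,2].round())
"
```

```text
[564.89261158  20.18999519  54.46381634] 4.819587269766558
expected [565.65354568  21.35619438  54.15543893]
[[ 0.  1. -2.  1.  2. -2. -2.]
 [-3. 54. 57. 56. 56. -0. -1.]
 [-3. 56. 57. 57. 57. -1. -1.]
 [ 1. 55. 59. 59. 54. -3. -2.]
 [56. 55. 60. 60. 58. 57. -1.]
 [56. 57. 58. 59. 57. 52.  1.]
 [60. 59. 61. 59. 56. 55.  0.]]
```

Call:
move_arm:
  motion:
    - [0, 0, 0, 0.02, 0, -0.001, 0.015]
    - [0, 0, 0, 0.03, 0, -0.001, 0.015]
    - [0, 0, 0, 0.038, 0, -0.001, 0.015]
    - [0, 0, 0, 0.046, 0, -0.001, 0.015]
    - [0, 0, 0, 0.054, 0, -0.001, 0.015]
    - [0, 0, 0, 0.062, 0, -0.001, 0.015]
    - [0, 0, 0, 0.07, 0, -0.001, 0.015]
    - [0, 0, 0, 0.076, 0, -0.001, 0.015]
  grip_force: 100

```text
clock: 5.82
eef_pos: [540.1, 24.1, 37.5]
tcp_rot: [-3.142, -0.001, -0.079]
contact_force: [-0.4, -0.4, -1.1]
opening: 0.239
grasp_force: 101.4
```

Call:
move_arm:
  motion:
    - [0, 0, 0, 0.004, 0, 0, 0.015]
    - [0, 0, 0, 0.006, 0, 0, 0.015]
    - [0, 0, 0, 0.006, 0, 0, 0.015]
    - [0, 0, 0, 0.006, 0, 0, 0.015]

```text
clock: 6.32
eef_pos: [545.3, 24.0, 37.3]
tcp_rot: [3.142, 0.0, -0.078]
contact_force: [-0.1, 0.7, -1.5]
opening: 0.237
grasp_force: 101.4
```

Run:
```python
from h import *
for n in("side","top"):
    im,d=grab_frame(n);np.savez(n+"2",im=im,d=d)
s=sensors.sense();R=Ro.from_euler("xyz",s["tcp_rot"]).as_matrix();tip=s['eef_pos']+102*R[:,0]-17.3*R[:,2]
yu=-0.078;ex=np.array([np.cos(yu),np.sin(yu),0]);ey=np.array([-ex[1],ex[0],0]);U=np.array([614.1,-17.1,0])
q=tip-(U+25*ex+35*ey+[0,0,55]);print("tip in sleeve_out",q@ex,q@ey,q[2])
im,d=load("top2");P=cloud("top",d);b=P[135:195,305:350].reshape(-1,3);m=(b[:,2]>55)&(b[:,2]<75)
r=cv2.minAreaRect(b[m][:,:2].astype(np.float32));print(r,np.median(b[m][:,2]),m.sum());c=np.append(r[0],0)-(U+25*ex+35*ey);print(c@ex,c@ey)
```

```text
tip in sleeve_out 5.211683098769994 0.5879990337667399 -0.3981936754222062
((667.0888671875, 14.24018669128418), (30.023731231689453, 40.59195327758789), 84.11846923828125) 63.886470540928826 370
25.385700203552336 0.3738400892073306
```

Call:
move_arm:
  motion:
    - [0, 0, 0, -0.05, 0, 0, 0.015]
    - [0, 0, 0, -0.085, 0, 0, 0.015]
    - [0, 0, 0, -0.085, 0, 0, 0.015]
    - [0, 0, 0, -0.085, 0.05, 0, 0.015]
    - [0, 0, 0, -0.075, 0.0805, 0.001, 0.015]
    - [0, 0, 0, -0.07, 0.0805, 0.001, 0.015]
    - [0, 0, 0, -0.065, 0.0805, 0.001, 0.015]
    - [0, 0, 0, -0.065, 0.0805, 0.001, 0.015]

```text
clock: 7.42
eef_pos: [475.1, -50.5, 36.3]
tcp_rot: [-3.142, -0.0, -0.077]
contact_force: [0.7, 0.6, -0.5]
opening: 0.24
grasp_force: 101.4
```

Run:
```python
from h import *
for n in("side","top"):
    im,d=grab_frame(n);np.savez(n+"3",im=im,d=d)
s=sensors.sense();R=Ro.from_euler("xyz",s["tcp_rot"]).as_matrix();tip=s['eef_pos']+102*R[:,0]-17.3*R[:,2]
yu=-0.078;ex=np.array([np.cos(yu),np.sin(yu),0]);ey=np.array([-ex[1],ex[0],0]);U=np.array([614.1,-17.1,0])
q=tip-(U-25*ex-45*ey);print("tip in hole frame",q@ex,q@ey,q[2],"px",pix("side",tip),pix("top",tip))
im,_=load("top3");t,_=load("side3")
save("p3",np.hstack([cv2.resize(im[185:245,325:385],(400,400),interpolation=2),cv2.resize(t[235:295,335:395],(400,400),interpolation=2)]))
```

```text
tip in hole frame -9.738089871377477 0.9006999463890792 53.52845756146609 px [360.41446969 271.45524579] [367.1014068 221.2346431]
```

View pics/p3.png

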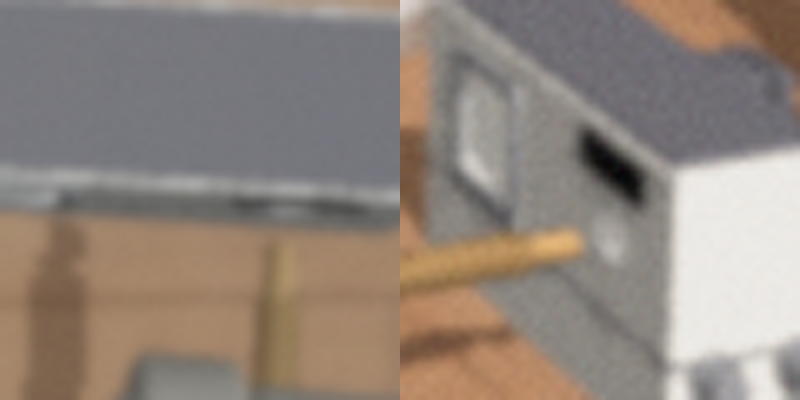

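The tip is at side (362,271), just in front of the hole at (366.2,270.8). Top: the tip is at (367,221), in front of the face. I will extrapolate the rod axis to the hole.

Run:
```python
from h import *
s=sensors.sense();R=Ro.from_euler("xyz",s["tcp_rot"]).as_matrix();tip=s['eef_pos']+102*R[:,0]-17.3*R[:,2]
a=pix("side",tip)
for k in(0,10,18):print(k,pix("side",tip+k*R[:,0])-a)
print("dz",pix("side",tip+[0,0,5])-a,"dy",pix("side",tip+[0,5,0])-a)
```

```text
0 [0. 0.]
10 [ 4.95208616 -0.8703723 ]
18 [ 8.88614134 -1.56181678]
dz [ 0.05619363 -2.52033599] dy [-1.39230144 -1.0036314 ]
```

Call:
move_arm:
  motion:
    - [0, 0, 0, 0.005, 0, 0.0015, 0.015]
    - [0, 0, 0, 0.012, 0, 0.0015, 0.015]
    - [0, 0, 0, 0.018, 0, 0.0015, 0.015]
    - [0, 0, 0, 0.021, 0, 0.0015, 0.015]
    - [0, 0, 0, 0.021, 0, 0.0015, 0.015]
    - [0, 0, 0, 0.021, 0, 0.0015, 0.015]

```text
clock: 8.28
eef_pos: [494.7, -52.8, 34.7]
tcp_rot: [-3.142, 0.001, -0.078]
contact_force: [-2.3, 1.4, 0.8]
opening: 0.235
grasp_force: 101.4
```

```bash
python3 -c "
from h import *
s=sensors.sense();R=Ro.from_euler('xyz',s['tcp_rot']).as_matrix();tip=s['eef_pos']+102*R[:,0]-17.3*R[:,2]
yu=-0.078;ex=np.array([np.cos(yu),np.sin(yu),0]);ey=np.array([-ex[1],ex[0],0]);q=tip-(np.array([614.1,-17.1,0])-25*ex-45*ey);print(q@ex,q@ey,q[2],s['contact_force'],s['wrist_torque'])
"
```

```text
10.798610072161972 0.08012442121824422 51.901248939174955 [-2.26080898  1.42958191  0.77504364] [0.15323905 0.29451742 0.10755526]
```

Force −2.3 N at 10.8 mm depth, so the tip is on the spring. I am pressing further.

Call:
move_arm:
  motion:
    - [0, 0, 0, 0.002, 0, 0, 0.015]
    - [0, 0, 0, 0.003, 0, 0, 0.015]
    - [0, 0, 0, 0.003, 0, 0, 0.015]
    - [0, 0, 0, 0.003, 0, 0, 0.015]

```text
clock: 8.78
eef_pos: [497.8, -53.1, 34.7]
tcp_rot: [-3.142, 0.001, -0.078]
contact_force: [-4.3, 1.3, -0.1]
opening: 0.236
grasp_force: 101.4
```

Call:
move_arm:
  motion:
    - [0, 0, 0, 0.0015, 0, 0, 0.015]
    - [0, 0, 0, 0.0015, 0, 0, 0.015]
    - [0, 0, 0, 0.0015, 0, 0, 0.015]

```text
clock: 9.15
eef_pos: [497.9, -53.0, 34.4]
tcp_rot: [-3.142, 0.004, -0.078]
contact_force: [-9.8, 1.2, 2.6]
opening: 0.238
grasp_force: 101.8
```

Call:
move_arm:
  motion:
    - [0, 0, 0, -0.03, 0, 0, 0.015]
    - [0, 0, 0, -0.06, 0, 0, 0.015]
    - [0, 0, 0, -0.06, 0, -0.055, 0.015]
    - [0, 0, 0, -0.06, 0, -0.055, 0.015]
    - [0, 0, 0, -0.06, 0, -0.055, 0.015]

```text
clock: 9.78
eef_pos: [441.1, -48.7, 90.1]
tcp_rot: [3.141, -0.003, -0.078]
contact_force: [-0.2, 0.5, -1.1]
opening: 0.242
grasp_force: 101.3
```

```bash
python3 -c "
from h import *
go(425.9,-224.1,89,.160)"
```

```text
turn [ 0.    -0.003 -0.238] shift [-0.0014  0.176   0.0011] at [441.1 -48.7  90.1] [ 3.141e+00 -3.000e-03 -7.800e-02] rows>= 2.8
```

Call:
move_arm:
  motion:
    - [0, 0, -0.238, -0.0014, 0.176, 0.001, 0.015]
    - [0, 0, -0.238, -0.0014, 0.176, 0.001, 0.015]
    - [0, 0, -0.238, -0.0014, 0.176, 0.001, 0.015]
    - [0, 0, -0.238, -0.0014, 0.176, 0.001, 0.015]
    - [0, 0, -0.238, -0.0014, 0.176, 0.001, 0.015]
    - [0, 0, -0.238, -0.0014, 0.176, 0.001, 0.015]
    - [0, 0, -0.238, -0.0014, 0.176, 0.001, 0.015]

```text
clock: 10.65
eef_pos: [425.0, -222.8, 88.6]
tcp_rot: [-3.141, 0.0, 0.162]
contact_force: [0.4, -0.1, 0.1]
opening: 0.242
grasp_force: 101.3
```

Run:
```python
from h import *
go(425.9,-224.1,28.5,.160)
im,d=grab_frame("top");t,_=grab_frame("side");np.savez("top4",im=im,d=d);np.savez("side4",im=t,d=d)
save("p4",np.hstack([cv2.resize(im[225:345,410:500],(300,400),interpolation=2),cv2.resize(t[280:400,270:400],(433,400),interpolation=2)]))
```

```text
turn [-0.     0.     0.002] shift [0.0007 0.0015 0.0601] at [ 425.  -222.8   88.6] [-3.141  0.     0.162] rows>= 1.0
```

View pics/p4.png

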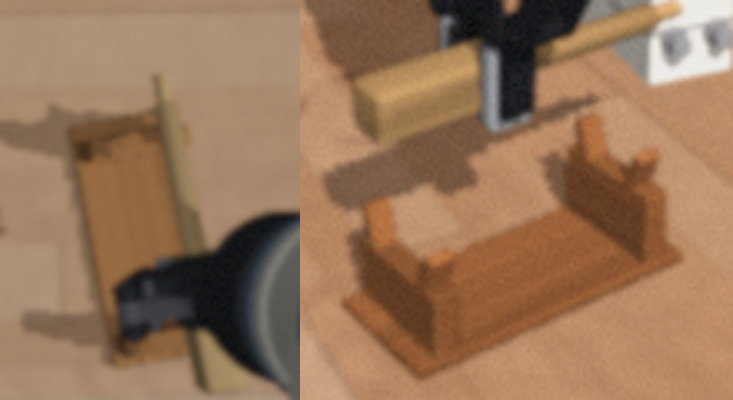

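The side crop shows the rod held level over the empty forks with its tip the right way. The top crop shows it parallel to the stand, with no slip to see. I am lowering to just above the original height and opening.

Call:
move_arm:
  motion:
    - [0, 0, 0.002, 0.0007, 0.0015, 0.03, 0.015]
    - [0, 0, 0.002, 0.0007, 0.0015, 0.05, 0.015]
    - [0, 0, 0.002, 0.0007, 0.0015, 0.06, 0.015]
    - [0, 0, 0.002, 0.0007, 0.0015, 0.06, 0.015]
    - [0, 0, 0.002, 0.0007, 0.0015, 0.06, 0.015]
  grip_force: 30

```text
clock: 11.38
eef_pos: [426.1, -225.2, 29.1]
tcp_rot: [3.141, -0.0, 0.158]
contact_force: [0.3, 0.5, 0.0]
opening: 0.237
grasp_force: 101.7
```

Call:
move_arm:
  motion:
    - [0, 0, 0, 0, 0, 0, 0.04]
    - [0, 0, 0, 0, 0, 0, 0.07]
    - [0, 0, 0, 0, 0, 0, 0.0854]
    - [0, 0, 0, 0, 0, 0, 0.0854]
    - [0, 0, 0, 0, 0, -0.05, 0.0854]
    - [0, 0, 0, 0, 0, -0.1, 0.0854]
    - [0, 0, 0, 0, 0, -0.16, 0.0854]
    - [0, 0, 0, 0, 0, -0.16, 0.0854]

```text
clock: 12.38
eef_pos: [428.3, -226.6, 193.3]
tcp_rot: [3.136, -0.007, 0.158]
contact_force: [0.0, -0.8, -0.2]
opening: 1.004
grasp_force: 0.0
```

Run:
```python
from h import *
im,d=grab_frame("side");np.savez("side5",im=im,d=d)
a=load("side0")[0];print("rod region diff",np.abs(a[305:390,280:390].astype(int)-im[305:390,280:390]).mean())
save("p5",np.hstack([cv2.resize(a[305:395,280:395],(400,313),interpolation=2),cv2.resize(im[305:395,280:395],(400,313),interpolation=2)]))
# cartridge from top2 again: centre
go(667.1,14.2,130,-.078)
```

```text
rod region diff 3.455365418894831
turn [ 0.002 -0.004  0.236] shift [ 0.2747 -0.1995  0.0613] at [ 426.9 -225.9  190.9] [ 3.139 -0.004  0.158] rows>= 5.5
```

View pics/p5.png

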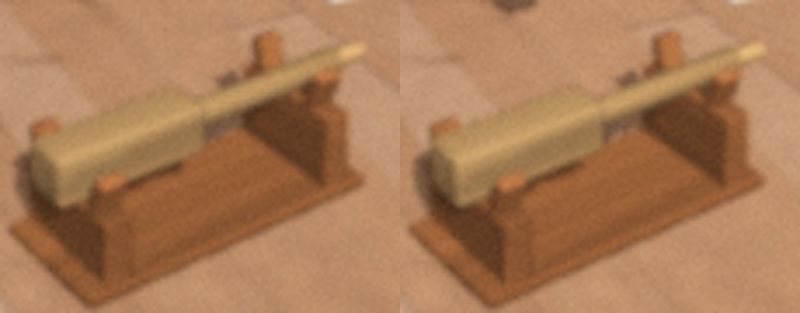

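The rod lies in both forks exactly as it was at the start. Next is the cartridge.

Call:
move_arm:
  motion:
    - [0, 0, 0.236, 0.275, -0.2, 0.03, 0.0854]
    - [0, 0, 0.236, 0.275, -0.2, 0.03, 0.0854]
    - [0, 0, 0.236, 0.275, -0.2, 0.03, 0.0854]
    - [0, 0, 0.236, 0.275, -0.2, 0.03, 0.0854]
    - [0, 0, 0.236, 0.275, -0.2, 0.03, 0.0854]
    - [0, 0, 0.236, 0.275, -0.2, 0.03, 0.0854]
    - [0, 0, 0.236, 0.275, -0.2, 0.03, 0.0854]
    - [0, 0, 0.236, 0.275, -0.2, 0.03, 0.0854]

```text
clock: 13.42
eef_pos: [664.4, 15.1, 157.1]
tcp_rot: [3.141, 0.003, -0.078]
contact_force: [-0.4, 0.1, -0.4]
opening: 0.999
grasp_force: 0.0
```

Run:
```python
from h import *
im,d=grab_frame("side");np.savez("side6",im=im,d=d)
save("p6",cv2.resize(im[180:310,280:430],(600,520),interpolation=2))
go(668,14.2,34,-.078)
```

```text
turn [ 0.001  0.002 -0.001] shift [0.0038 0.0002 0.1236] at [664.5  14.7 157.7] [ 3.141e+00  2.000e-03 -7.900e-02] rows>= 2.0
```

View pics/p6.png

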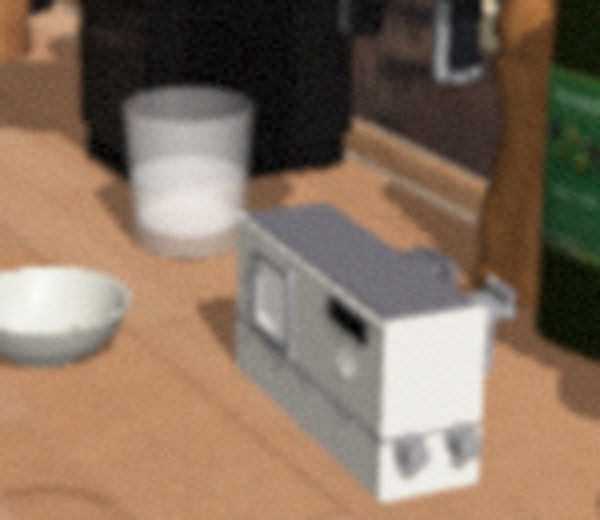

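The picture shows the unit with the cartridge just showing behind it at crop (430,265), the fingers at (455,45) above, and the glass unmoved. I am descending and gripping.

Call:
move_arm:
  motion:
    - [0, 0, 0, 0.0035, 0, 0.05, 0.0854]
    - [0, 0, 0, 0.0035, 0, 0.08, 0.0854]
    - [0, 0, 0, 0.0035, 0, 0.105, 0.0854]
    - [0, 0, 0, 0.0035, 0, 0.1235, 0.0854]
    - [0, 0, 0, 0.0035, 0, 0.1235, 0.0854]
    - [0, 0, 0, 0.0035, 0, 0.1235, 0.0854]

```text
clock: 14.22
eef_pos: [670.0, 14.9, 36.3]
tcp_rot: [-3.141, -0.001, -0.079]
contact_force: [0.5, -0.9, 0.9]
opening: 1.0
grasp_force: 0.0
```

Call:
move_arm:
  motion:
    - [0, 0, 0, 0, 0, 0, 0.06]
    - [0, 0, 0, 0, 0, 0, 0.045]
    - [0, 0, 0, 0, 0, 0, 0.022]
    - [0, 0, 0, 0, 0, 0, 0.022]
    - [0, 0, 0, 0, 0, 0, 0.022]
    - [0, 0, 0, 0, 0, 0, 0.022]
    - [0, 0, 0, 0, 0, 0, 0.022]
  grip_force: 40

```text
clock: 15.1
eef_pos: [669.8, 15.2, 35.8]
tcp_rot: [-3.141, -0.001, -0.078]
contact_force: [-1.3, 0.6, 5.7]
opening: 0.344
grasp_force: 40.5
```

Call:
move_arm:
  motion:
    - [0, 0, 0, 0, 0, -0.05, 0.022]
    - [0, 0, 0, 0, 0, -0.1, 0.022]
    - [0, 0, 0, 0, 0, -0.14, 0.022]
    - [0, 0, 0, 0, 0, -0.14, 0.022]

```text
clock: 15.6
eef_pos: [671.4, 15.3, 178.9]
tcp_rot: [-3.141, -0.006, -0.078]
contact_force: [-0.3, 0.6, -0.8]
opening: 0.343
grasp_force: 39.8
```

```bash
python3 -c "
from h import *
go(438.5,269.6,120,-.078)"
```

```text
turn [-0.001 -0.006 -0.   ] shift [-0.2524 -0.2353  0.0575] at [671.4  15.3 178.9] [-3.141 -0.006 -0.078] rows>= 5.6
```

Call:
move_arm:
  motion:
    - [0, 0, 0, -0.252, -0.235, 0.02, 0.022]
    - [0, 0, 0, -0.252, -0.235, 0.02, 0.022]
    - [0, 0, 0, -0.252, -0.235, 0.02, 0.022]
    - [0, 0, 0, -0.252, -0.235, 0.02, 0.022]
    - [0, 0, 0, -0.252, -0.235, 0.02, 0.022]
    - [0, 0, 0, -0.252, -0.235, 0.02, 0.022]
    - [0, 0, 0, -0.252, -0.235, 0.057, 0.022]
    - [0, 0, 0, -0.252, -0.235, 0.057, 0.022]

```text
clock: 16.6
eef_pos: [433.8, 268.0, 115.5]
tcp_rot: [3.138, 0.005, -0.077]
contact_force: [-0.3, 0.0, -0.4]
opening: 0.342
grasp_force: 39.9
```

```bash
python3 -c "
from h import *
go(438.5,269.6,24,-.078);print(sensors.sense()['opening'])"
```

```text
turn [0.004 0.005 0.001] shift [ 0.005  -0.0023  0.0914] at [433.8 268.  115.5] [ 3.138  0.005 -0.077] rows>= 1.5
0.34241985820009324
```

Call:
move_arm:
  motion:
    - [0, 0, 0, 0.003, -0.001, 0.04, 0.022]
    - [0, 0, 0, 0.003, -0.001, 0.07, 0.022]
    - [0, 0, 0, 0.003, -0.001, 0.093, 0.022]
    - [0, 0, 0, 0.003, -0.001, 0.093, 0.022]
    - [0, 0, 0, 0.003, -0.001, 0.093, 0.022]

```text
clock: 17.23
eef_pos: [440.3, 270.0, 26.2]
tcp_rot: [-3.141, -0.001, -0.079]
contact_force: [0.0, -0.3, -0.9]
opening: 0.346
grasp_force: 39.9
```

Call:
move_arm:
  motion:
    - [0, 0, 0, 0, 0, 0, 0.042]
    - [0, 0, 0, 0, 0, 0, 0.042]
    - [0, 0, 0, 0, 0, 0, 0.042]
    - [0, 0, 0, 0, 0, -0.04, 0.042]
    - [0, 0, 0, 0, 0, -0.09, 0.042]
    - [0, 0, 0, 0, 0, -0.15, 0.042]
    - [0, 0, 0, 0, 0.06, -0.2, 0.042]
    - [0, 0, 0, 0, 0.12, -0.2, 0.042]

```text
clock: 18.23
eef_pos: [432.5, 160.5, 227.1]
tcp_rot: [-3.139, -0.005, -0.076]
contact_force: [1.1, -0.8, -0.2]
opening: 0.494
grasp_force: 0.0
```

Run:
```python
from h import *
im,d=grab_frame("side")
t,_=grab_frame("top")
save("p7",np.hstack([cv2.resize(im[170:310,180:420],(480,280),interpolation=2),cv2.resize(t[240:345,130:250],(320,280),interpolation=2)]))
```

```text
(no output)
```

View pics/p7.png

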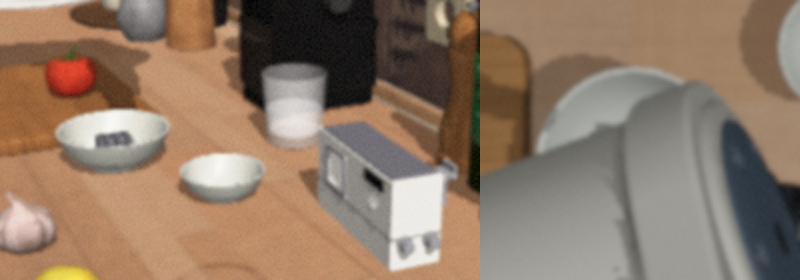

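The side crop shows the cartridge lying in the large bowl at crop (113,140), with the bowl upright and the glass and the unit as before. The arm hides the top view. I am handing in.

```bash
python3 -c "
from rig import order
print(order.sign_off())"
```

```text
the job is handed in; nothing more can be done
None
```

I handed the job in after about 18 s of robot time: cartridge pushed out and in the large white bowl, reset button pressed to its end stop, rod back in its stand. The glass looks unmoved in the last picture. I did not re-check the timer's position, or confirm with a picture that the button sprang back. The hand-in gave no verdict.

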